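Seat the lantern and snug its lock under the board

TASK

Take the lantern out of its charging dock and stand it in the socket at the front of the crate, pressed fully home and upright. Then turn the orange wing knob under the board's edge in its locking direction until you feel the cam bite and the lantern is held snug, hand-tight but not forced, and let go. Leave the mug and the things along the back edge where they are.

Things in the scene. Friction and masses are not known exactly. Their poses are not given: they have to be found in the camera images.
- crate: Fixed upturned wooden crate. Origin on the table straight below the lantern socket; z up, x level and away from the robot, y to the left. Its flat top is 150 mm above the table and spans x = -50 (the front edge) to +250 mm and y = +-250 mm in this frame. The front board is 12 mm thick and overhangs: the crate's slatted front begins only at x = +53 mm
- front_edge (a point): middle of the front edge of the crate's top face, 50 mm in front of the socket; axes as the crate's. Under the board here hangs a steel lock housing, 20 mm deep below the board, from 1 to 77 mm behind the edge and 35 mm to either side; below it the wing knob
- socket (a point): centre of the round socket for the lantern, in the top face of the board: an upright 25 mm hole with a small chamfer; axes as the crate's. Below the board a rubber V jaw on its far side leaves the 20 mm spigot 0 to 5 mm of play; how far it is worn is not known, and it may nudge the spigot 2 mm or so towards the front edge as it goes in
- lantern: loose upright lantern, 0.2 to 0.4 kg, starting in its dock: green base 52 mm across and 28 mm tall, then a straight body 46 mm across up to 100 mm; below, a central steel spigot 20 mm across and 30 mm long, its last 5 mm tapered. Origin at the centre of the base's flat underside, where the spigot begins; z up. Yaw is of no matter. Fully home its underside lies flat on the crate's top
- lantern_top (a point): centre of the lantern's flat top, 100 mm above its underside
- dock: fixed black charging dock on the crate's top, left or right of the socket, 84 mm square and 36 mm tall, with an upright 23 mm hole 33 mm deep for the spigot; origin at the centre of its underside
- lock_knob: the orange wing knob under the front board; origin on its upright axis, 26 mm below the crate's top. At zero yaw against the crate its front wing points straight out (crate -x). It locks as it turns anticlockwise seen from above, the front wing swinging to crate -y. Range -0.5 to 1.3 rad; it starts open, at -0.4 to -0.2, and stays where it is left
- knob_axis (a point): point on the knob's upright axis at half the height of its wings: 18 mm behind the front edge, 46 mm below the crate's top. Two opposite wings, 11 mm thick and 20 mm tall, reach from the hub (30 mm across) to 54 mm from the axis; the front one sticks out past the board's edge and can be pushed sideways or pinched there by fingers tilted in from the front
- wing_tip (a point): outer end of the front wing, on its mid line at half its height, 54 mm from the knob's axis. With nothing to grip the knob takes about 0.2 N m (5 N pushed square 40 mm from the axis). Somewhere between 0.3 and 0.8 rad, as the wear has it, the cam in the housing bites: the torque then climbs steeply, within 0.1 rad. Snug is about 0.44 N m (11 N there, some 20 N on the spigot); by 0.55 N m it is forced
- tiffin: two-tier stainless steel lunch tiffin with a side lever clamp and a top handle, 90 mm across, 150 mm tall; origin at the centre of its underside; one of the five things in a row along the crate's back edge; leave it where it is
- ashtray: round green ceramic ashtray, 88 mm across, 28 mm tall; origin at the centre of its underside; one of the five things in a row along the crate's back edge; leave it where it is
- spoon: red plastic measuring spoon lying flat, 112 mm long, up to 15 mm tall; origin on its underside near the middle; one of the five things in a row along the crate's back edge; leave it where it is
- key: brass-toned door key lying flat, 70 mm long, 4 mm thick; origin on its underside near the middle; one of the five things in a row along the crate's back edge; leave it where it is
- stone: smooth grey river stone, 78 mm across, 34 mm tall; origin at the centre of its underside; one of the five things in a row along the crate's back edge; leave it where it is
- mug: blue mug standing on the crate's top on the side of the socket where the charging dock is not, 72 mm across, 78 mm tall, its handle away from the robot; origin at the centre of its underside; leave it where it is
Things that resemble listed ones, but are neither listed nor needed, are in the scene too. Of the things shaped like the lantern, the green one is meant.

How it is judged:
By the outcome, as a careful person would: the job done as asked, in the order asked, and still so for the second after the job is handed in, with the robot touching nothing.
It also fails if it takes over 61 s, if anything falls off the work surface, if the arm or the gripper's body presses on something with over 40 N, if the wrist force passes 120 N, or if a joint passes its speed limit or range.

ROBOT

A 6-joint arm with a two-finger parallel gripper is mounted at the origin on the work surface. World frame = base frame: x ahead of the robot, y to its left, z up, the work surface at z = 0. Lengths are in mm, angles in rad, forces in N, time in s.
With the tool pointing down it reaches from about 350 to 975 mm from the base axis. Payload 17.4 kg.
Tool frame: the origin (TCP) lies at the very end of the fingers, on their centre line; the grasp point (between the pads) lies 19 mm behind it; x points along the fingers, y is the direction in which the jaws open and shut, and the axes are right-handed (so a half turn about x gives the same grasp; the last joint's range is limited). The gripper opens to 85 mm and grips with 20 to 120 N. Pads are 22 mm wide; open, the fingers measure 114 mm over their backs; the gripper's body (76 mm by 85 mm) begins 54 mm behind the grasp point. The pads swing forward as they close: fully open they stand 13 mm farther back than shut.
Start: joints at [-1.311, 0.116, 1.442, -0, 1.584, -0.038], TCP at [198.047, -645.298, 231.303] pointing down, gripper open.
Joint ranges: [-2.83, 2.83], [-0.83, 2.19], [0.07, 2.5], [-1.14, 4.28], [0.01, 3], [-2.97, 2.97]. Speed limits (rad/s): [1.89, 1.89, 2.22, 3.14, 3.14, 3.14].

INTERFACE

Orientations are given as a unit quaternion [w, x, y, z].
In Python, from station import bot gives the robot as it stands. The module is installed in compiled form; this text tells all that it offers.
- The arm moves only by the tool carry_out, never from a script. Its argument "series" is a list of rows, each a list of 7 numbers: the gripper command: -1 is fully open, 1 is shut, values between are in proportion, then the shift along the tool's x, y, z in mm, then the turn, a rotation vector about the tool's x, y, z in rad. In form: [[gripper, x, y, z, rx, ry, rz], ...]. A call has 1 to 20 rows; each row shifts and turns the commanded pose from where the row before left it, along the tool's axes as they then stand; what a row does not reach is not made up. A row lasts 1/12 s, in which the tool goes at most 41.7 mm and 7.16 degrees, less where a joint would pass 70% of its speed; a pose out of reach is approached as far as the arm can. A call is refused whole if a number of a shift passes 41.7 or a number of a turn 0.125, either way. A call with a gripper value outside its range is refused whole. The fingers move at their own pace and stop on an object; the grip force is fixed at half the most. Time passes only in rows, so rows that do not move let the fingers close. It gives the time, the measured TCP pose, the force and the opening at its end, in the units of the state.
- bot.sense(): the state, without advancing time (a new reading comes with each control period).
- bot.read_camera(name): name is "scene" or "top" or "wrist"; returns a dict with "frame" (400x640x3 uint8, red, green, blue), "mtx" (3x3 intrinsics, pixels), "xyz" and "rotation" of the camera in the world; the wrist camera has in their place "T_tool_cam" (4x4, takes a point from camera to tool coordinates, whose origin is the TCP and whose axes are the tool frame's). Camera axes: x right, y down, z forward; pixel columns grow to the right and rows downward; lengths in mm; the calibration is good to about 2 mm. A picture is of the moment at which its call begins: read the wrist's pose just before it. There is no depth.
- bot.job_done(): hands the job in, once; it reports no verdict.
The state is a dict: "t": time; "joint_positions": joint angles; "joint_vel": joint speeds; "effort": joint torques, N m; "ee_pos": TCP position; "ee_rot": TCP orientation; "wrist_force": force on the tool from outside, world axes, zero at the start; "torque": the same for the moment, N m; "grip_width": finger opening in mm.
Only numpy, scipy, OpenCV 4.12 (cv2) and the standard library are available. Lean on these libraries where they do the work, as an engineer would, in place of code of your own. Each camera call takes 0.05 s, during which the arm holds its last target.

## Working session

There is one attempt and no reset: what is moved stays moved. The work goes in short steps, Python scripts to look and compute and a tool call to move; the robot and the scene stay as the last step left them, time stands still between calls to the robot, and variables do not carry over. Pictures are saved under pics/ and viewed, and the job is handed in when it is done.

Besides the shell and the picture viewer there is one more tool, called after "Call:" as name([rows], argument=value, ...), one row to a line, values as JSON. carry_out: Moves the arm, as the interface text tells. Its arguments: {"type":"object","properties":{"series":{"type":"array","items":{"type":"array","items":{"type":"number"}}}},"required":["series"]}

```bash
mkdir -p pics; ls; python3 - <<'E'
from station import bot
import cv2, numpy as np
s=bot.sense()
print({k:np.round(v,3).tolist() if not np.isscalar(v) else v for k,v in s.items()})
for n in ["scene","top","wrist"]:
    c=bot.read_camera(n)
    cv2.imwrite(f"pics/{n}0.png",c["frame"][:,:,::-1])
    for k in c:
        if k!="frame": print(n,k,np.round(c[k],4).tolist())
E
```

```text
pics
{'t': 0.0, 'joint_positions': [-1.311, 0.117, 1.442, -0.0, 1.584, -0.038], 'joint_vel': [-0.001, -0.0, 0.0, -0.001, 0.0, 0.001], 'effort': [-0.002, -73.199, -63.249, -0.0, 0.006, 0.0], 'ee_pos': [197.987, -645.116, 230.555], 'ee_rot': [-0.104, -0.699, -0.105, 0.699], 'wrist_force': [0.6, -0.218, 0.539], 'torque': [-0.022, 0.029, -0.039], 'grip_width': 85.54362128807637}
scene mtx [[402.7882, 0.0, 315.97], [0.0, 402.7882, 198.3055], [0.0, 0.0, 1.0]]
scene xyz [1017.1798, 214.6136, 762.1197]
scene rotation [-0.1786, 0.4987, 0.7975, -0.2888]
top mtx [[465.6782, 0.0, 310.3641], [0.0, 465.6782, 195.7508], [0.0, 0.0, 1.0]]
top xyz [476.307, 3.97, 1263.7703]
top rotation [0.0314, -0.6974, 0.7151, -0.0353]
wrist mtx [[276.5211, 0.0, 321.6343], [0.0, 276.5211, 202.1759], [0.0, 0.0, 1.0]]
wrist T_tool_cam [[0.0012, -0.3016, 0.9534, -142.2153], [1.0, -0.0004, -0.0014, 0.3279], [0.0008, 0.9534, 0.3016, -77.8097], [0.0, 0.0, 0.0, 1.0]]
```

View pics/scene0.png

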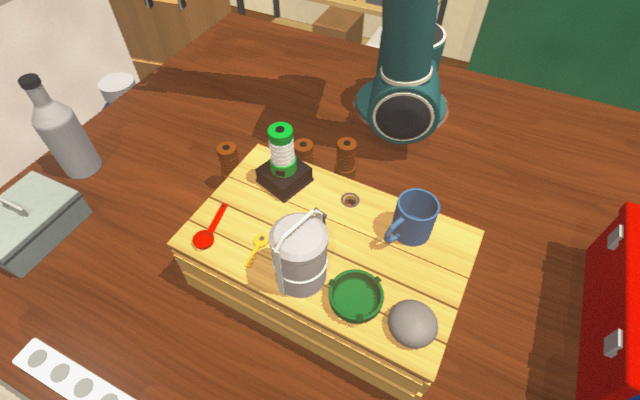

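View pics/top0.png

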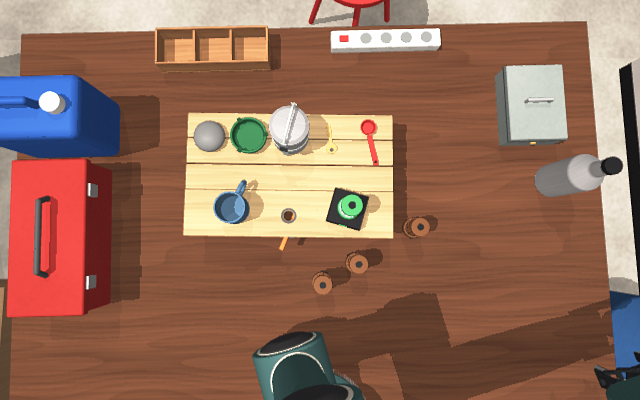

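View pics/wrist0.png

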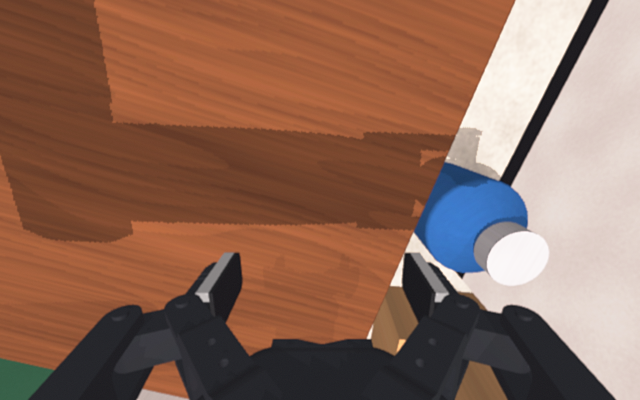

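```bash
cat > h.py <<'E'
import numpy as np, cv2
from scipy.spatial.transform import Rotation as R
from station import bot
def q2R(q): return R.from_quat([q[1],q[2],q[3],q[0]]).as_matrix()
def cam(name):
    s=bot.sense(); c=bot.read_camera(name); K=np.array(c["mtx"])
    if name=="wrist":
        T=np.array(c["T_tool_cam"]); Rt=q2R(s["ee_rot"])
        Rc=Rt@T[:3,:3]; p=Rt@T[:3,3]+np.array(s["ee_pos"])
    else: Rc=q2R(c["rotation"]); p=np.array(c["xyz"])
    return c["frame"],K,Rc,p
def onplane(cm,u,v,z):
    _,K,Rc,p=cm; d=Rc@np.linalg.inv(K)@np.array([u,v,1.]); return p+d*(z-p[2])/d[2]
def proj(cm,P):
    _,K,Rc,p=cm; q=K@(Rc.T@(np.array(P,float)-p)); return q[:2]/q[2]
def crop(cm,name,u0,v0,w,h,k):
    f=cm[0][v0:v0+h,u0:u0+w,::-1]; cv2.imwrite(f"pics/{name}.png",cv2.resize(f,None,fx=k,fy=k,interpolation=cv2.INTER_CUBIC))
def st():
    s=bot.sense(); 
    for k in s: print(k,np.round(s[k],4).tolist())
E
python3 - <<'E'
from h import *
t=cam("top"); s=cam("scene")
crop(t,"top1",180,170,230,130,3.4)
crop(s,"scene1",200,110,260,150,3)
# crate top corners in top view
for uv in [(183,237),(393,238),(188,113),(392,115)]: print(uv,np.round(onplane(t,*uv,150),1))
for uv in [(350,205)]: print('lantern top',np.round(onplane(t,*uv,286),1))
print('socket',onplane(t,288.5,215,150),onplane(s,350,200,150))
E
```

```text
(183, 237) [490.7 302.1 150. ]
(393, 238) [ 475.7 -197.8  150. ]
(188, 113) [791.9 290.  150. ]
(392, 115) [ 774.9 -207.9  150. ]
lantern top [547.2 -85.5 286. ]
socket [536.74309005  50.0321586  150.        ] [536.13801498  52.07706913 150.        ]
```

View pics/top1.png

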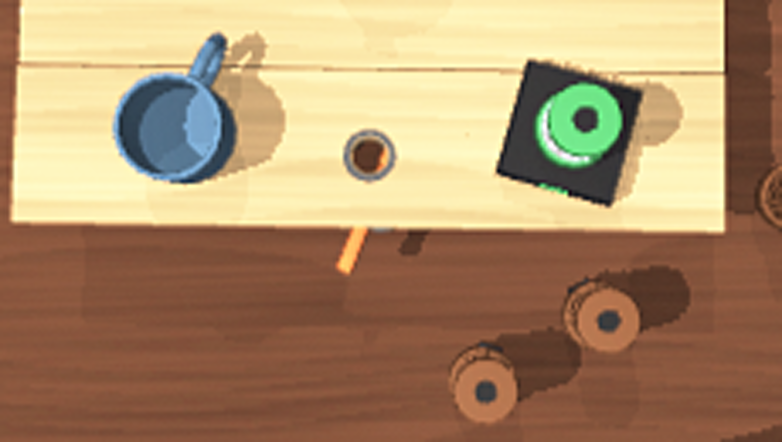

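View pics/scene1.png

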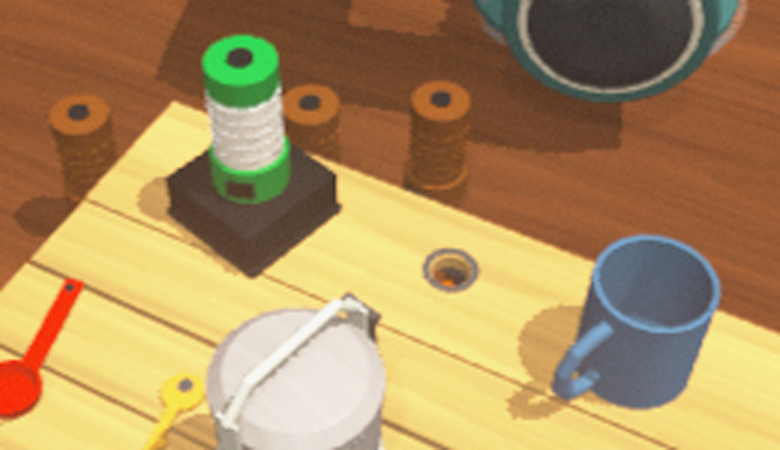

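```bash
python3 - <<'E'
from h import *
t=cam("top"); s=cam("scene")
def tc(x,y): return (180+x/3.4,170+y/3.4)
def sc(x,y): return (200+x/3,110+y/3)
print('lantern',onplane(t,*tc(585,122),286).round(1),onplane(s,*sc(240,58),286).round(1))
print('socket',onplane(t,*tc(369,155),150).round(1),onplane(s,*sc(451,269),150).round(1))
for a,b in [((608,320),(310,103)),((486,391),(440,100))]:
  for z in (80,100,120): print(z,onplane(t,*tc(*a),z).round(1),onplane(s,*sc(*b),z).round(1))
for z in (80,100,120): print('third',z,onplane(t,420,227,z).round(1),onplane(s,*sc(80,116),z).round(1))
# wing tip, z=104
print('wing tip',onplane(t,*tc(345,272),114).round(1))
print('mug',onplane(t,*tc(172,130),228).round(1))
Rt=q2R(bot.sense()["ee_rot"]); print(Rt.round(3))
for q in [(11,225),(724,232)]: print(onplane(t,*tc(*q),150).round(1))
E
```

```text
lantern [545.2 -89.8 286. ] [546.5 -88.6 286. ]
socket [535.3  50.  150. ] [535.1  52.3 150. ]
80 [ 412.3 -121.6   80. ] [ 366.9 -140.1   80. ]
100 [ 413.4 -119.5  100. ] [ 386.  -129.7  100. ]
120 [ 414.5 -117.3  120. ] [ 405.  -119.3  120. ]
80 [362.7 -29.7  80. ] [316.8 -45.   80. ]
100 [364.7 -29.2 100. ] [337.4 -37.4 100. ]
120 [366.6 -28.6 120. ] [357.9 -29.8 120. ]
third 80 [ 501.7 -280.3   80. ] [ 462.7 -302.4   80. ]
third 100 [ 501.3 -275.5  100. ] [ 479.  -287.3  100. ]
third 120 [ 500.8 -270.7  120. ] [ 495.2 -272.1  120. ]
wing tip [453.3  70.5 114. ]
mug [550.8 175.4 228. ]
[[-0.     0.293 -0.956]
 [ 0.    -0.956 -0.293]
 [-1.    -0.    -0.   ]]
[492.6 301.5 150. ]
[ 475.1 -197.6  150. ]
```

Call:
carry_out([
  [-1,-5.5,-21.5,-24.75,0,0,0],
  [-1,-5.5,-21.5,-24.75,0,0,0],
  [-1,-5.5,-21.5,-24.75,0,0,0],
  [-1,-5.5,-21.5,-24.75,0,0,0],
  [-1,-5.5,-21.5,-24.75,0,0,0],
  [-1,-5.5,-21.5,-24.75,0,0,0],
  [-1,-5.5,-21.5,-24.75,0,0,0],
  [-1,-5.5,-21.5,-24.75,0,0,0],
  [-1,-5.5,-21.5,-24.75,0,0,0],
  [-1,-5.5,-21.5,-24.75,0,0,0],
  [-1,-5.5,-21.5,-24.75,0,0,0],
  [-1,-5.5,-21.5,-24.75,0,0,0],
  [-1,-5.5,-21.5,-24.75,0,0,0],
  [-1,-5.5,-21.5,-24.75,0,0,0],
  [-1,-5.5,-21.5,-24.75,0,0,0],
  [-1,-5.5,-21.5,-24.75,0,0,0],
  [-1,-5.5,-21.5,-24.75,0,0,0],
  [-1,-5.5,-21.5,-24.75,0,0,0],
  [-1,-5.5,-21.5,-24.75,0,0,0],
  [-1,-5.5,-21.5,-24.75,0,0,0],
])

```text
t: 2.02
ee_pos: [545.6, -87.4, 341.7]
ee_rot: [0.105, 0.699, 0.105, -0.699]
wrist_force: [0.6, -1.1, 0.1]
grip_width: 85.1
```

Call:
carry_out([
  [-1,0,0,0,0.11,0,0],
  [-1,0,0,0,0.11,0,0],
  [-1,0,0,0,0.11,0,0],
  [-1,0,0,0,0,0,0],
  [-1,0,0,0,0,0,0],
])

```text
t: 2.43
ee_pos: [545.1, -89.0, 341.3]
ee_rot: [-0.01, 0.707, -0.01, -0.707]
wrist_force: [0.4, -0.4, 0.8]
grip_width: 85.6
```

```bash
python3 - <<'E'
from h import *
st(); Rt=q2R(bot.sense()["ee_rot"]); print(Rt.round(3))
w=cam("wrist"); cv2.imwrite("pics/w1.png",w[0][:,:,::-1])
print(proj(w,(546,-89,286)),proj(w,(535,51,150)))
E
```

```text
t 2.4333
joint_positions [-0.208, -0.1588, 1.5359, 0.0, 1.7644, 1.3915]
joint_vel [-0.0057, -0.0002, 0.0021, 0.0014, -0.0005, -0.0301]
effort [0.3664, -49.8853, -63.5992, 0.0079, -0.0021, 1.1912]
ee_pos [545.0547, -88.9507, 341.3174]
ee_rot [-0.0102, 0.707, -0.0101, -0.707]
wrist_force [0.3877, -0.4184, 0.7604]
torque [0.0475, -0.0384, 0.0111]
grip_width 85.6248
[[ 0.    -0.029 -1.   ]
 [ 0.    -1.     0.029]
 [-1.    -0.    -0.   ]]
[321.93594796 220.07450972] [210.29667292 191.79751247]
```

View pics/w1.png

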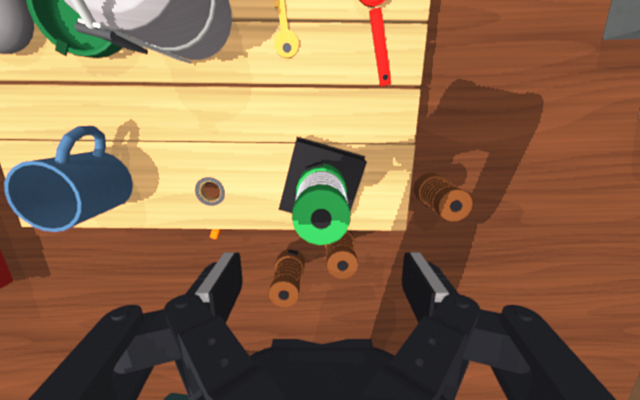

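Call:
carry_out([
  [-1,25,0,0,0,0,0],
  [-1,25,0,0,0,0,0],
  [-1,25,0,0,0,0,0],
  [-1,25,0,0,0,0,0],
  [-1,13,0,0,0,0,0],
  [-1,0,0,0,0,0,0],
  [0,0,0,0,0,0,0],
  [0.2,0,0,0,0,0,0],
  [1,0,0,0,0,0,0],
  [1,0,0,0,0,0,0],
  [1,0,0,0,0,0,0],
  [1,0,0,0,0,0,0],
  [1,0,0,0,0,0,0],
  [1,0,0,0,0,0,0],
])

```text
t: 3.65
ee_pos: [545.6, -89.1, 230.1]
ee_rot: [-0.011, 0.708, -0.011, -0.706]
wrist_force: [-0.0, 0.6, 5.6]
grip_width: 45.1
```

```bash
python3 - <<'E'
from h import *
st()
w=cam("wrist"); cv2.imwrite("pics/w2.png",w[0][:,:,::-1])
E
```

```text
t 3.65
joint_positions [-0.208, -0.1528, 1.7086, -0.0001, 1.5832, 1.3947]
joint_vel [-0.0009, -0.0005, 0.0014, 0.0012, 0.0002, -0.0005]
effort [-0.1364, -46.9682, -59.6783, 0.1128, -0.0863, 0.0328]
ee_pos [545.6066, -89.1236, 230.1481]
ee_rot [-0.0111, 0.7079, -0.0115, -0.7061]
wrist_force [-0.0476, 0.59, 5.6236]
torque [-0.0688, 0.0729, -0.0125]
grip_width 45.0685
```

View pics/w2.png

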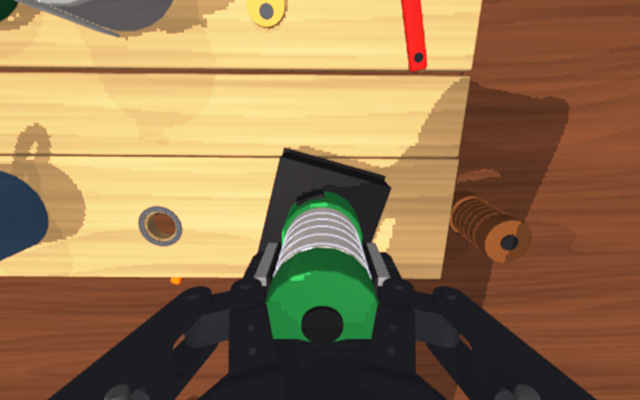

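Call:
carry_out([
  [1,-10,0,0,0,0,0],
  [1,-10,0,0,0,0,0],
  [1,-15,0,0,0,0,0],
  [1,-20,0,0,0,0,0],
  [1,-10,0,0,0,0,0],
  [1,0,0,0,0,0,0],
  [1,0,0,0,0,0,0],
])

```text
t: 4.28
ee_pos: [545.3, -89.0, 293.8]
ee_rot: [-0.011, 0.707, -0.011, -0.707]
wrist_force: [-0.8, -0.5, -3.1]
grip_width: 44.8
```

```bash
python3 - <<'E'
from h import *
st()
w=cam("wrist"); cv2.imwrite("pics/w3.png",w[0][:,:,::-1])
s=cam("scene"); crop(s,"scene3",200,60,260,190,3)
crop(w,"w3c",120,150,120,100,6)
t=cam("top"); crop(t,"top3c",260,190,110,70,7)
E
```

```text
t 4.2833
joint_positions [-0.208, -0.1616, 1.6144, -0.0, 1.6878, 1.3949]
joint_vel [-0.0002, 0.0105, 0.0344, -0.0011, -0.0087, 0.0013]
effort [0.0184, -53.9074, -68.659, 0.0013, 0.2039, -0.0012]
ee_pos [545.2714, -89.0395, 293.8403]
ee_rot [-0.0113, 0.7074, -0.0115, -0.7066]
wrist_force [-0.8035, -0.4546, -3.0839]
torque [-0.0404, 0.0015, 0.005]
grip_width 44.8468
```

View pics/w3.png

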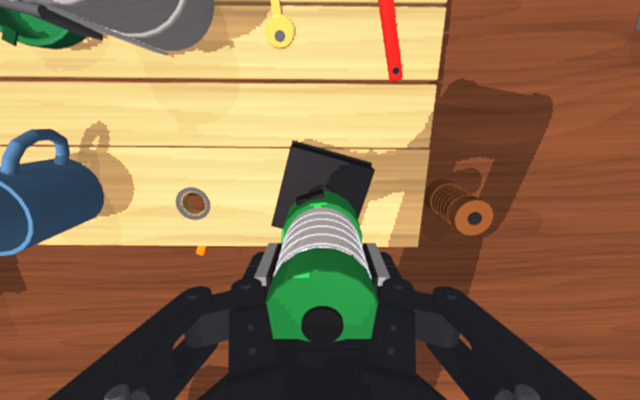

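View pics/scene3.png

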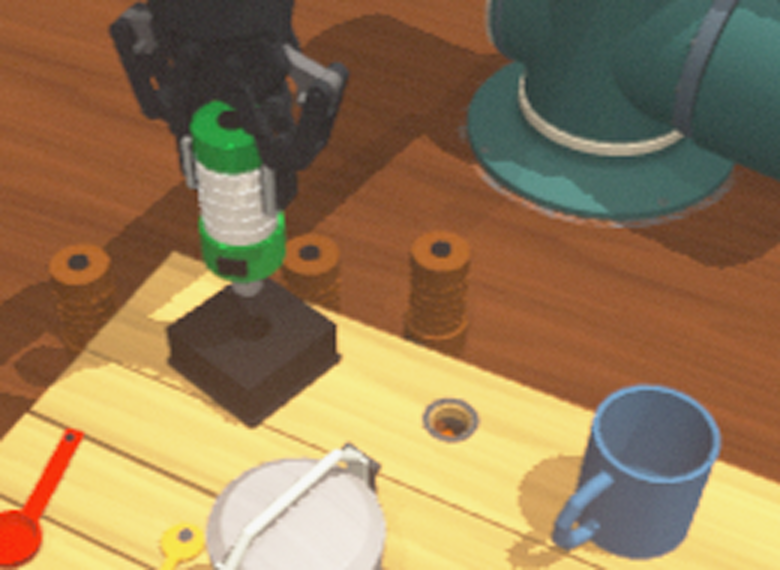

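View pics/top3c.png

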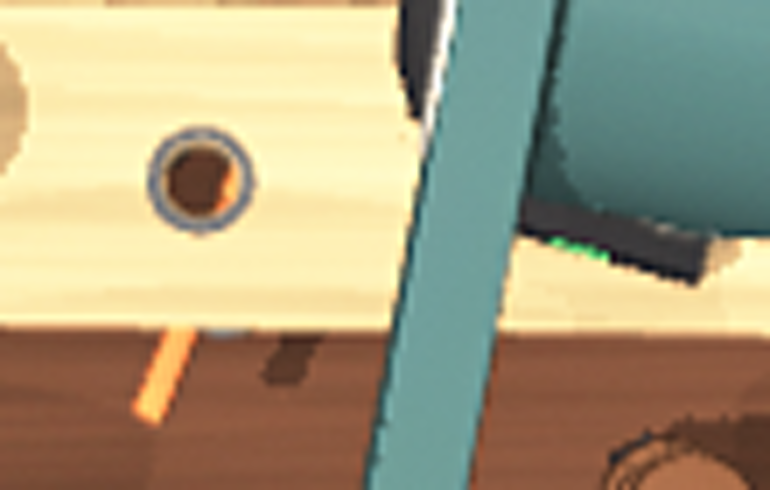

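View pics/w3c.png

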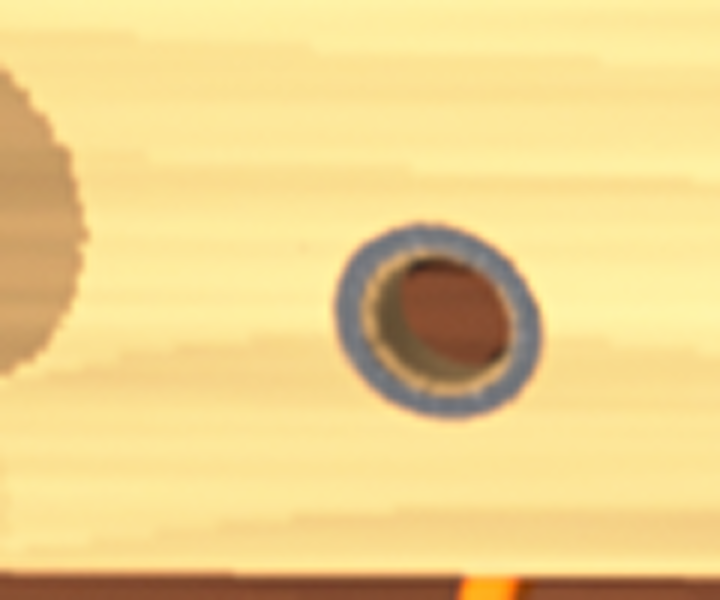

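```bash
python3 - <<'E'
from h import *
w=cam("wrist");t=cam("top");s=cam("scene")
print('sock',onplane(w,192.8,203.1,150).round(1),onplane(t,288.3,215.3,150).round(1),onplane(s,350.0,199.5,150).round(1))
for z in (349.7,249.8,219.8,235): p=proj(s,(545.3,-89.0,z)); print(z,((p-[200,60])*3).round(1), ((proj(s,(535.3,-89.0,z))-[200,60])*3).round(1))
print('lantern top x', onplane(w,322,323,349.7), proj(w,(545.3,-89,349.7)))
# front edge
for u,v in [(120+0,150+572/6),(120+719/6,150+578/6)]: print(onplane(w,u,v,150).round(1))
E
```

```text
sock [536.  51. 150.] [536.   50.5 150. ] [535.   51.6 150. ]
349.7 [232.2 118.4] [241.  108.6]
249.8 [244.6 251.6] [252.4 241.7]
219.8 [247.8 286.4] [255.4 276.6]
235 [246.2 269. ] [253.9 259.2]
lantern top x [548.72471774 -89.0914474  349.7       ] [322.05361988 330.46119945]
[488.5 142.5 150. ]
[482.8   6.5 150. ]
```

Call:
carry_out([
  [1,0,-13,1.5,0,0,0],
  [1,0,-25,2.7,0,0,0],
  [1,0,-25,2.7,0,0,0],
  [1,0,-25,2.7,0,0,0],
  [1,0,-25,2.7,0,0,0],
  [1,0,-16.7,1.8,0,0,0],
  [1,0,-10,1.3,0,0,0],
  [1,15,0,0,0,0,0],
  [1,20,0,0,0,0,0],
  [1,18,0,0,0,0,0],
  [1,9,0,0,0,0,0],
  [1,0,0,0,0,0,0],
  [1,0,0,0,0,0,0],
])

```text
t: 5.67
ee_pos: [534.1, 50.7, 231.2]
ee_rot: [0.012, -0.707, 0.012, 0.707]
wrist_force: [-0.8, 0.4, -2.3]
grip_width: 45.0
```

```bash
python3 - <<'E'
from h import *
st()
s=cam("scene"); crop(s,"scene4",280,110,150,110,5)
w=cam("wrist"); cv2.imwrite("pics/w4.png",w[0][:,:,::-1])
p=proj(s,(535.7,51,150)); print((p-[280,110])*5)
E
```

```text
t 5.6667
joint_positions [0.0472, -0.1877, 1.7375, -0.0001, 1.5924, 1.6507]
joint_vel [0.0012, -0.0086, -0.0279, -0.0001, 0.0045, 0.0031]
effort [0.0413, -46.6948, -62.019, -0.0023, -0.166, -0.0082]
ee_pos [534.141, 50.7332, 231.1766]
ee_rot [0.0115, -0.7068, 0.0116, 0.7072]
wrist_force [-0.835, 0.352, -2.2872]
torque [0.0014, -0.0322, 0.0163]
grip_width 44.976
[347.91094978 448.30558767]
```

View pics/scene4.png

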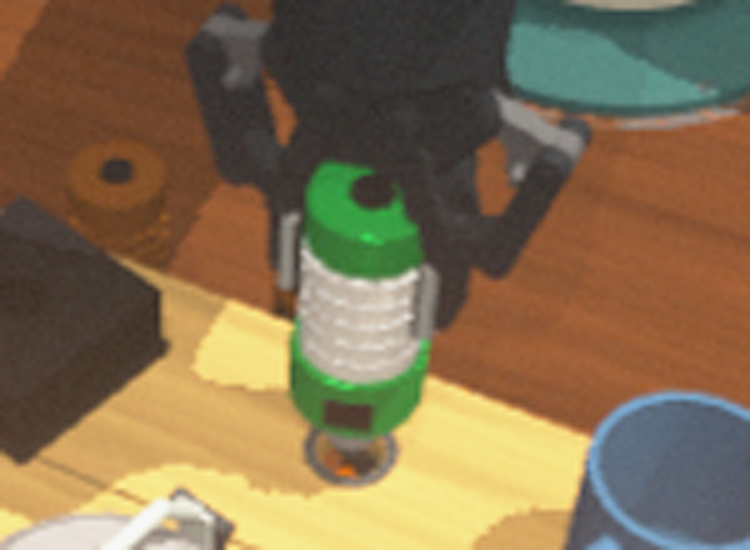

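View pics/w4.png

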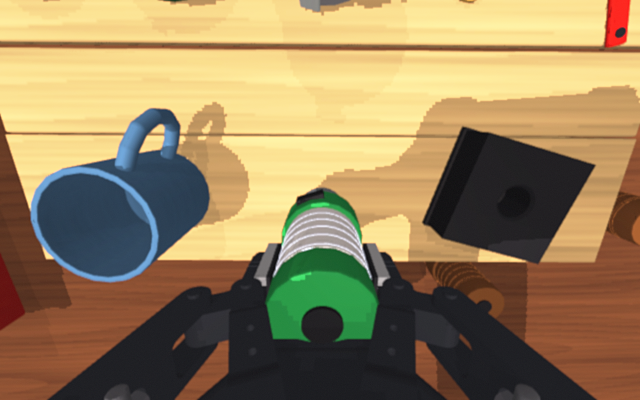

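Call:
carry_out([
  [1,4,0,0,0,0,0],
  [1,4,0,0,0,0,0],
  [1,4,0,0,0,0,0],
  [1,2,0,0,0,0,0],
  [1,0,0,0,0,0,0],
])

```text
t: 6.18
ee_pos: [534.0, 51.1, 216.6]
ee_rot: [0.011, -0.707, 0.011, 0.707]
wrist_force: [0.2, -0.8, -2.9]
grip_width: 44.8
```

Call:
carry_out([
  [1,3,0,0,0,0,0],
  [1,3,0,0,0,0,0],
  [1,3,0,0,0,0,0],
  [1,0,0,0,0,0,0],
])

```text
t: 6.52
ee_pos: [534.0, 51.1, 207.6]
ee_rot: [0.011, -0.707, 0.011, 0.707]
wrist_force: [-1.0, -0.1, -2.3]
grip_width: 44.8
```

Call:
carry_out([
  [1,3,0,0,0,0,0],
  [1,3,0,0,0,0,0],
  [1,2,0,0,0,0,0],
  [1,0,0,0,0,0,0],
])

```text
t: 6.85
ee_pos: [534.0, 51.1, 199.7]
ee_rot: [0.011, -0.707, 0.011, 0.707]
wrist_force: [0.3, 0.6, -3.3]
grip_width: 44.7
```

Call:
carry_out([
  [1,2,0,0,0,0,0],
  [1,1.5,0,0,0,0,0],
  [1,1,0,0,0,0,0],
  [1,0,0,0,0,0,0],
])

```text
t: 7.18
ee_pos: [534.1, 51.1, 195.5]
ee_rot: [0.011, -0.707, 0.011, 0.707]
wrist_force: [-0.3, 0.4, -2.9]
grip_width: 44.5
```

Call:
carry_out([
  [1,1,0,0,0,0,0],
  [1,1,0,0,0,0,0],
  [1,0,0,0,0,0,0],
])

```text
t: 7.43
ee_pos: [534.3, 51.2, 194.2]
ee_rot: [-0.011, 0.707, -0.011, -0.707]
wrist_force: [-0.2, 0.4, 1.6]
grip_width: 44.9
```

Call:
carry_out([
  [1,1,0,0,0,0,0],
  [1,1,0,0,0,0,0],
  [1,1,0,0,0,0,0],
  [1,0,0,0,0,0,0],
])

```text
t: 7.77
ee_pos: [534.6, 51.2, 194.1]
ee_rot: [-0.011, 0.708, -0.011, -0.706]
wrist_force: [-11.4, -0.3, 26.5]
grip_width: 44.8
```

Call:
carry_out([
  [1,-1.5,0,0,0,0,0],
  [1,0,0,0,0,0,0],
  [0.2,0,0,0,0,0,0],
  [0,0,0,0,0,0,0],
  [-0.5,0,0,0,0,0,0],
  [-1,0,0,0,0,0,0],
  [-1,0,0,0,0,0,0],
  [-1,0,0,0,0,0,0],
])

```text
t: 8.43
ee_pos: [534.2, 51.1, 192.2]
ee_rot: [0.011, -0.707, 0.011, 0.707]
wrist_force: [-0.5, -0.1, 0.3]
grip_width: 85.1
```

```bash
python3 - <<'E'
from h import *
st()
s=cam("scene"); crop(s,"scene5",280,110,150,110,5)
w=cam("wrist"); cv2.imwrite("pics/w5.png",w[0][:,:,::-1])
E
```

```text
t 8.4333
joint_positions [0.0479, -0.1751, 1.7896, -0.0, 1.5273, 1.6509]
joint_vel [0.001, 0.0029, 0.0012, -0.0002, -0.0018, -0.0001]
effort [0.0082, -48.0, -62.8325, 0.0005, -0.0012, -0.0002]
ee_pos [534.1791, 51.1395, 192.157]
ee_rot [0.0114, -0.707, 0.0114, 0.7071]
wrist_force [-0.4838, -0.1492, 0.335]
torque [-0.0023, 0.0709, 0.0357]
grip_width 85.0819
```

View pics/scene5.png

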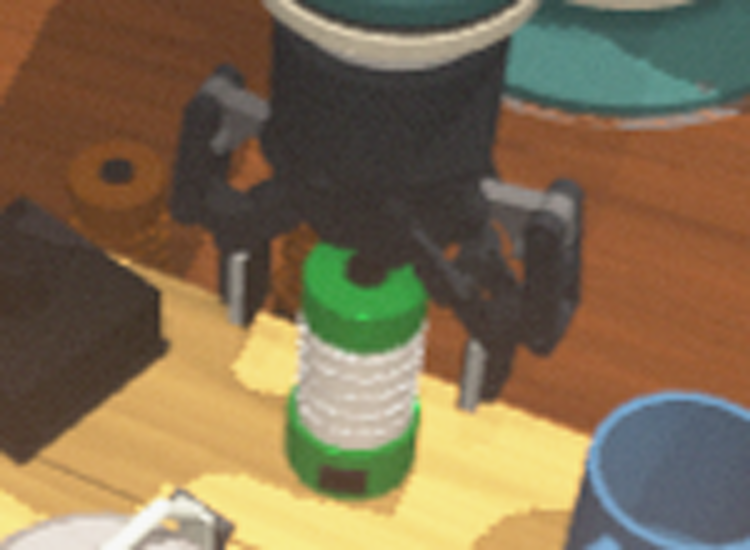

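Call:
carry_out([
  [-1,-15,0,0,0,0,0],
  [-1,-30,0,0,0,0,0],
  [-1,-35,0,0,0,0,0],
  [-1,-30,0,0,0,0,0],
  [-1,-20,0,15,0,0,0],
  [-1,0,0,30,0,0,0],
  [-1,0,0,35,0,0,0],
  [-1,0,0,30,0,0,0],
  [-1,0,0,0,0,0,0],
  [-1,0,0,0,0,0,0],
])

```text
t: 9.37
ee_pos: [423.5, 54.7, 323.1]
ee_rot: [-0.011, 0.708, -0.011, -0.706]
wrist_force: [0.6, -0.3, 0.1]
grip_width: 85.2
```

```bash
python3 - <<'E'
from h import *
st()
s=cam("scene"); crop(s,"scene6",280,90,150,110,5)
w=cam("wrist"); cv2.imwrite("pics/w6.png",w[0][:,:,::-1])
t=cam("top"); crop(t,"top6",240,180,110,80,7)
for p in [(535.7,51,150),(484,51,150),(535,51,250)]: print(proj(w,p))
E
```

```text
t 9.3667
joint_positions [0.0688, -0.4432, 1.7876, 0.0, 1.7949, 1.6715]
joint_vel [-0.0037, 0.0506, -0.0218, 0.0002, -0.0123, -0.001]
effort [0.4059, -30.6438, -62.3392, 0.0241, 0.4006, 0.0539]
ee_pos [423.506, 54.7277, 323.0879]
ee_rot [-0.0114, 0.7078, -0.0112, -0.7062]
wrist_force [0.5995, -0.2627, 0.0533]
torque [-0.0318, 0.0433, -0.0134]
grip_width 85.1792
[322.00207842  81.15415751]
[323.51925854 131.87635702]
[322.07627242  65.68767097]
```

View pics/scene6.png

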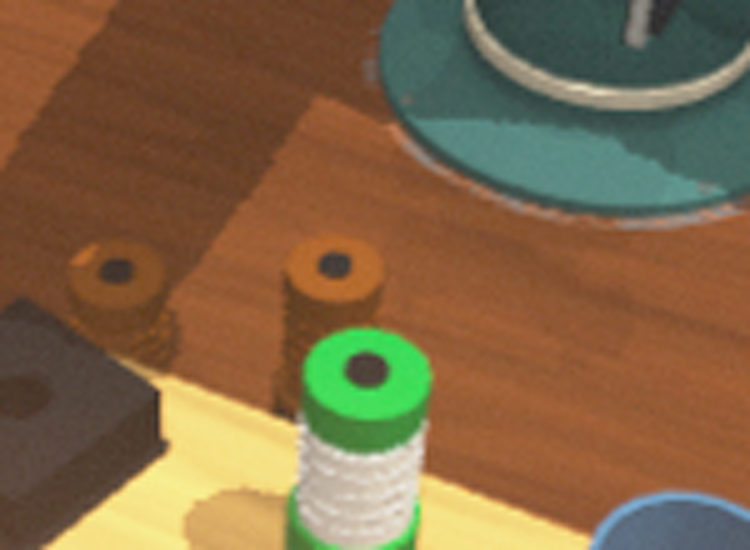

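View pics/w6.png

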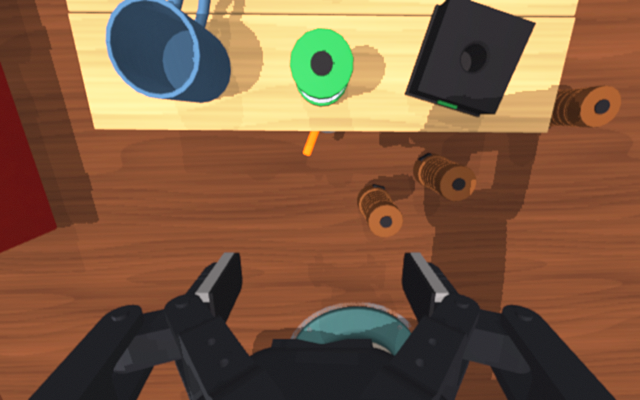

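View pics/top6.png

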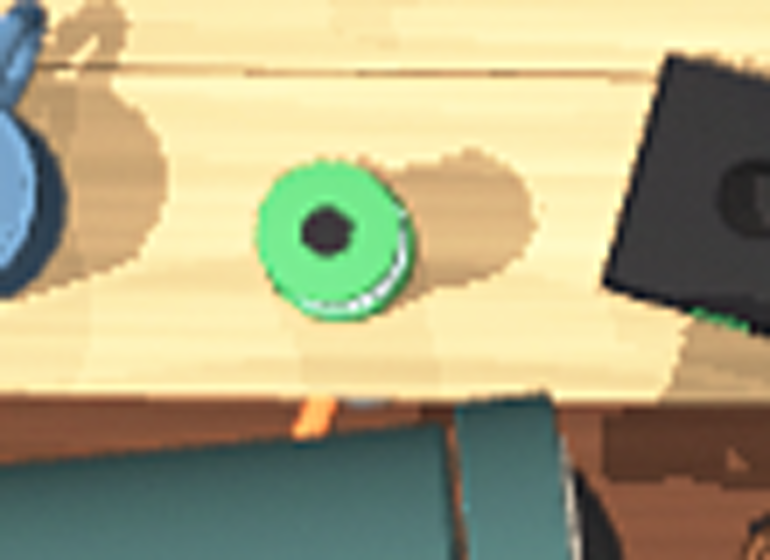

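```bash
python3 - <<'E'
from h import *
w=cam("wrist");t=cam("top");s=cam("scene")
print('lantern top',onplane(t,286.3,212.7,250).round(1),onplane(w,321.5,64,250).round(1),onplane(s,280+366/5-.4,90+371/5-.4,250).round(1))
crop(w,"w6c",280,110,90,70,8)
for a in (-0.4,-.3,-.2):
  th=-0.031+a; tip=np.array([503.4,52,114])+54*np.array([-np.cos(th),-np.sin(th),0]); print(a,tip.round(1),((proj(w,tip)-[280,110])*8).round(0))
E
```

```text
lantern top [536.4  50.6 250. ] [536.4  51.3 250. ] [535.7  50.6 250. ]
-0.4 [454.3  74.6 114. ] [203. 362.]
-0.3 [452.3  69.5 114. ] [235. 374.]
-0.2 [450.8  64.4 114. ] [268. 382.]
```

View pics/w6c.png

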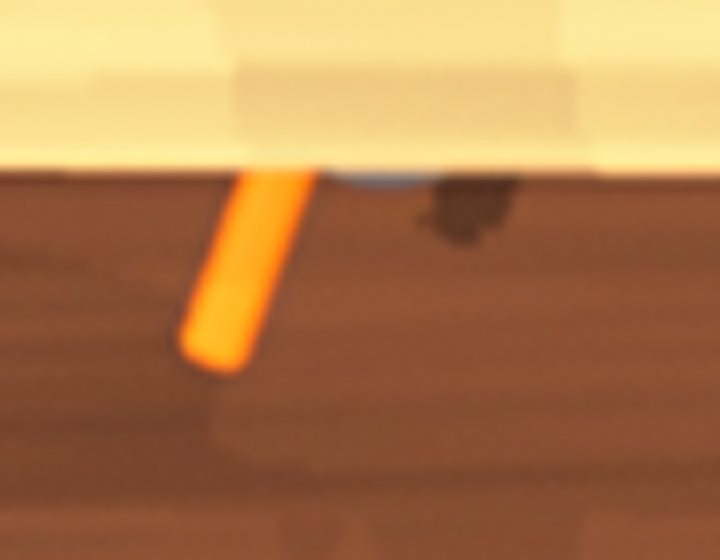

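Call:
carry_out([
  [0,0,0,0,0,0.1,0],
  [1,0,0,0,0,0.12,0],
  [1,0,0,0,0,0.12,0],
  [1,0,0,0,0,0.12,0],
  [1,0,0,0,0,0.063,0],
  [1,0,0,0,0,0,0],
  [1,0,0,0,0,0,0],
])

```text
t: 10.25
ee_pos: [423.9, 54.8, 322.4]
ee_rot: [-0.008, 0.865, -0.014, -0.501]
wrist_force: [-0.3, -0.2, 0.7]
grip_width: 0.8
```

```bash
python3 - <<'E'
from h import *
from scipy.optimize import least_squares
st(); S=bot.sense(); Rt=q2R(S["ee_rot"]); print(Rt.round(3))
w=cam("wrist"); cv2.imwrite("pics/w7.png",w[0][:,:,::-1])
D=[([-1.311,.1166,1.442,1.584],(197.99,-645.1,230.6)),([-.208,-.1588,1.5359,1.7644],(545.05,-88.95,341.3)),([-.208,-.1528,1.7086,1.5832],(545.6,-89.1,230.15)),([-.208,-.1616,1.6144,1.6878],(545.3,-89,293.84)),([.0479,-.1751,1.7896,1.5273],(534.2,51.1,192.16)),([.0688,-.4432,1.7876,1.7949],(423.5,54.7,323.1)),
 (np.array(S["joint_positions"])[[0,1,2,4]],S["ee_pos"])]
def f(p,j):
    a,b,l1,l2,l3,L=p; A=j[1]+j[2]; B=A+j[3]
    return np.array([a+l1*np.sin(j[1])+l2*np.sin(A)+l3*np.cos(A)+L*np.sin(B), b+l1*np.cos(j[1])+l2*np.cos(A)-l3*np.sin(A)+L*np.cos(B)])
def res(p): return np.concatenate([f(p,j)-[np.hypot(x[0],x[1]),x[2]] for j,x in D])
r=least_squares(res,[0,400,400,400,0,250]); print(r.x.round(1), np.abs(r.fun).max())
p=r.x
for tilt in (.35,.45,.5236):
  tgt=[np.hypot(459.5,90),98]
  q=least_squares(lambda u: f(p,[0,u[0],u[1],np.pi-tilt-u[0]-u[1]])-tgt,[-.4,2.2]); print(tilt,q.x,np.pi-tilt-q.x.sum(),q.cost)
E
```

```text
t 10.25
joint_positions [0.1198, -0.801, 2.0548, -0.0769, 1.3715, 1.7179]
joint_vel [-0.0069, 0.0431, -0.0318, 0.0041, 0.0147, -0.0029]
effort [0.5838, -7.0448, -62.7997, -0.4803, -2.9068, 0.097]
ee_pos [423.9375, 54.7662, 322.4072]
ee_rot [-0.008, 0.8655, -0.0138, -0.5007]
wrist_force [-0.3281, -0.2431, 0.6867]
torque [0.0102, 0.2174, 0.0234]
grip_width 0.7908
[[ 0.498 -0.032 -0.866]
 [-0.016 -0.999  0.028]
 [-0.867 -0.    -0.498]]
[ -1.  135.5 458.4 621.7  80.5 287.3] 0.4020153514206868
0.35 [-0.53869988  2.24064209] 1.0896504386308226 8.077935669463161e-27
0.45 [-0.61235426  2.30244933] 1.001497584270799 2.1002632740604218e-26
0.5236 [-0.66648473  2.34849977] 0.9359776166957818 1.4865421115729582e-23
```

View pics/w7.png

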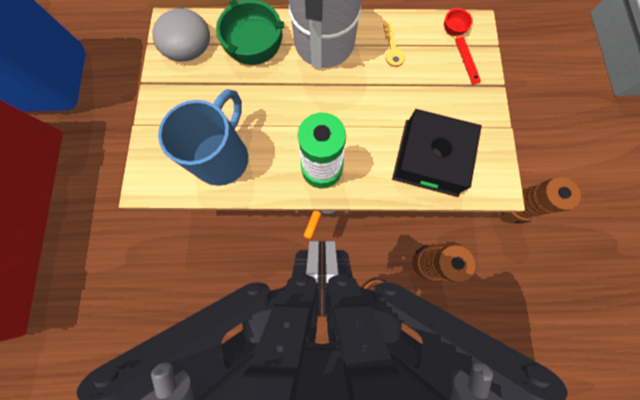

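Call:
carry_out([
  [1,23,-15.8,0.1,0,0,0],
  [1,23,-15.8,0.1,0,0,0],
  [1,23,-15.8,0.1,0,0,0],
  [1,22.5,0,13,0,0,0],
  [1,22.5,0,13,0,0,0],
  [1,22.5,0,13,0,0,0],
  [1,22.5,0,13,0,0,0],
  [1,22.5,0,13,0,0,0],
  [1,0,0,0,0,0,0],
  [1,0,0,0,0,0,0],
])

```text
t: 11.13
ee_pos: [459.9, 100.8, 131.7]
ee_rot: [-0.008, 0.865, -0.014, -0.502]
wrist_force: [0.6, -0.2, 0.6]
grip_width: -0.2
```

```bash
python3 - <<'E'
from h import *
st(); Rt=q2R(bot.sense()["ee_rot"]); print(Rt.round(3))
w=cam("wrist"); cv2.imwrite("pics/w8.png",w[0][:,:,::-1])
t=cam("top"); crop(t,"top8",220,180,130,110,6)
print(proj(w,bot.sense()["ee_pos"]))
E
```

```text
t 11.1333
joint_positions [0.246, -0.6604, 2.2895, -0.1622, 1.0165, 1.8998]
joint_vel [0.0012, -0.0289, -0.0431, -0.0031, 0.0041, -0.0028]
effort [0.0306, -9.7962, -59.7541, -0.6502, -2.5102, 0.0895]
ee_pos [459.8841, 100.7695, 131.7265]
ee_rot [-0.0078, 0.8647, -0.0144, -0.5019]
wrist_force [0.568, -0.2284, 0.5521]
torque [-0.0386, 0.2401, -0.0286]
grip_width -0.1979
[[ 0.496 -0.033 -0.868]
 [-0.017 -0.999  0.028]
 [-0.868  0.001 -0.496]]
[321.33858208 254.88317084]
```

View pics/w8.png

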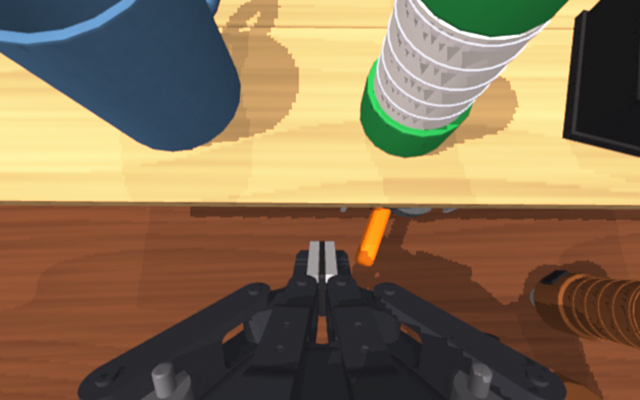

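View pics/top8.png

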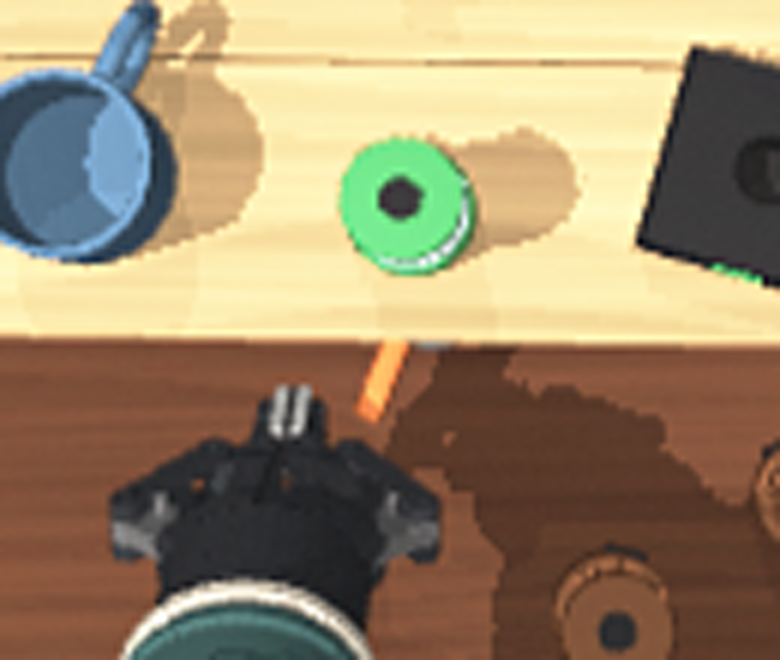

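Call:
carry_out([
  [1,11,0,6.2,0,0,0],
  [1,11,0,6.2,0,0,0],
  [1,10.7,0,6.3,0,0,0],
  [1,0,4,0,0,0,0],
  [1,0,3,0,0,0,0],
  [1,0,0,0,0,0,0],
])

```text
t: 11.73
ee_pos: [459.8, 93.4, 95.0]
ee_rot: [-0.008, 0.866, -0.014, -0.5]
wrist_force: [-0.3, -0.2, 0.4]
grip_width: -0.3
```

Call:
carry_out([
  [1,0,2,0,0,0,0],
  [1,0,2,0,0,0,0],
  [1,0,2,0,0,0,0],
  [1,0,0,0,0,0,0],
])

```text
t: 12.07
ee_pos: [459.5, 88.1, 95.3]
ee_rot: [-0.009, 0.866, -0.014, -0.5]
wrist_force: [-4.8, 6.3, 0.7]
grip_width: -0.4
```

Call:
carry_out([
  [1,0,3,0,0,0,0],
  [1,0,3,0,0,0,0],
  [1,0,3,0,0,0,0],
  [1,0,3,0,0,0,0],
  [1,0,0,0,0,0,0],
])

```text
t: 12.48
ee_pos: [459.2, 75.8, 95.4]
ee_rot: [-0.008, 0.866, -0.014, -0.5]
wrist_force: [-2.0, 2.6, 1.1]
grip_width: -0.1
```

```bash
cat > tq.py <<'E'
from h import *
ax=np.array([503.4,52.0]); EDGE=12.5; HALF=13.5
s=bot.sense(); p=np.array(s["ee_pos"]); F=-np.array(s["wrist_force"]); M=-np.array(s["torque"])
print("t",round(s["t"],2),"p",p.round(1),"F on wing",F.round(1))
yf=p[1]-HALF; xc=p[0]-5.5
# wing push-face line: points P with (P-ax).(-v)=5.5 , v=(sin th,-cos th)
from scipy.optimize import brentq
best=None
for x in np.linspace(xc-EDGE,xc+EDGE,11):
    try: th=brentq(lambda a:(x-ax[0])*-np.sin(a)+(yf-ax[1])*np.cos(a)-5.5,-.8,1.3)
    except Exception: continue
    r=-((x-ax[0])*np.cos(th)+(yf-ax[1])*np.sin(th))
    if r<=54 and (best is None or th>best[0]): best=(th,r,x)
print("best th,r,x",best)
if best:
    th,r,x=best; d=np.array([x,yf])-ax; print("yaw",round(th+.031,3),"torque",round((d[0]*F[1]-d[1]*F[0])/1000,3))
    d=p[:2]-ax; print("alt torque with M at TCP",round((d[0]*F[1]-d[1]*F[0])/1000+M[2],3))
E
python3 tq.py
```

```text
t 12.48 p [459.2  75.8  95.4] F on wing [ 2.  -2.6 -1.1]
best th,r,x (-0.09179403845359416, np.float64(52.88940181317312), np.float64(451.23742715992313))
yaw -0.061 torque 0.113
alt torque with M at TCP -0.128
```

Call:
carry_out([
  [1,0,3,0,0,0,0],
  [1,0,3,0,0,0,0],
  [1,0,3,0,0,0,0],
  [1,0,0,0,0,0,0],
])

```text
t: 12.82
ee_pos: [458.9, 66.8, 95.3]
ee_rot: [-0.008, 0.866, -0.014, -0.5]
wrist_force: [-2.1, 2.7, 1.9]
grip_width: 0.2
```

```bash
python3 tq.py; python3 - <<'E'
from h import *
w=cam("wrist"); crop(w,"w9",260,190,140,110,5.5)
E
```

```text
t 12.82 p [458.9  66.8  95.3] F on wing [ 2.1 -2.7 -1.9]
best th,r,x (0.11169823193200706, np.float64(37.10704958003864), np.float64(465.911129201543))
yaw 0.143 torque 0.099
alt torque with M at TCP -0.155
```

View pics/w9.png

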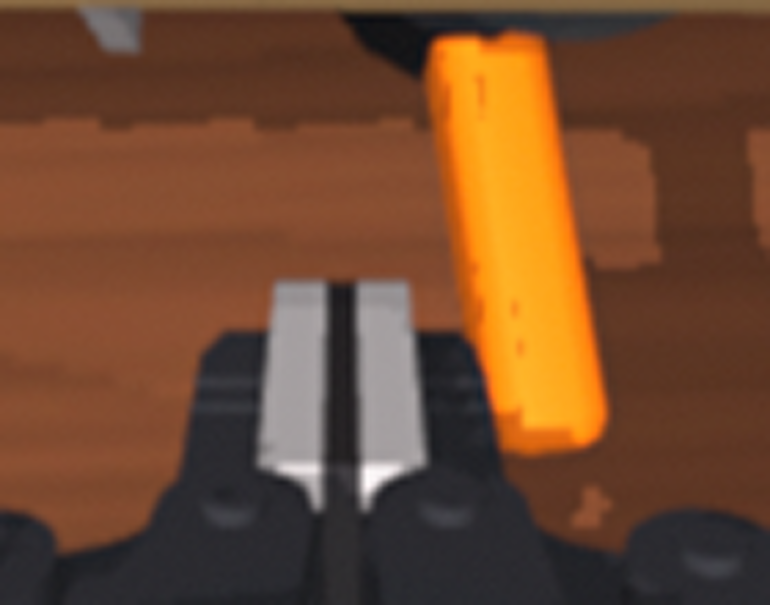

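```bash
python3 - <<'E'
from h import *
w=cam("wrist")
ax=np.array([503.4,52.0])
def pt(th,r,side,z):
    u=np.array([-np.cos(th),-np.sin(th)]); v=np.array([np.sin(th),-np.cos(th)])
    return np.append(ax+r*u+side*v,z)
im=cv2.resize(w[0][190:300,260:400,::-1],None,fx=5.5,fy=5.5,interpolation=cv2.INTER_CUBIC)
print([ (round(th+.031,2),[((proj(w,pt(th,r,sd,114))-[260,190])*5.5).round(0).tolist() for r,sd in ((54,-5.5),(54,5.5),(40,-5.5),(40,5.5),(25,-5.5),(25,5.5))]) for th in (0.,.05,.1,.15)])
E
```

```text
[(0.03, [[447.0, 464.0], [568.0, 460.0], [439.0, 309.0], [558.0, 305.0], [432.0, 149.0], [548.0, 145.0]]), (0.08, [[477.0, 465.0], [597.0, 455.0], [461.0, 310.0], [579.0, 300.0], [445.0, 151.0], [560.0, 142.0]]), (0.13, [[506.0, 465.0], [626.0, 449.0], [483.0, 311.0], [600.0, 295.0], [459.0, 153.0], [573.0, 137.0]]), (0.18, [[536.0, 463.0], [654.0, 441.0], [505.0, 310.0], [620.0, 289.0], [472.0, 153.0], [585.0, 133.0]])]
```

Call:
carry_out([
  [1,0,1.5,0,0,0,0],
  [1,0,1.5,0,0,0,0],
  [1,0,0,0,0,0,0],
])

```text
t: 13.17
ee_pos: [459.0, 63.9, 95.1]
ee_rot: [-0.008, 0.866, -0.014, -0.5]
wrist_force: [-1.1, 3.8, 2.2]
grip_width: -0.1
```

Call:
carry_out([
  [1,0,1,0,0,0,0],
  [1,0,1,0,0,0,0],
  [1,0,0,0,0,0,0],
])

```text
t: 13.42
ee_pos: [458.9, 61.9, 95.1]
ee_rot: [-0.008, 0.866, -0.014, -0.5]
wrist_force: [0.3, 4.4, 2.3]
grip_width: -0.1
```

Call:
carry_out([
  [1,0,1,0,0,0,0],
  [1,0,1,0,0,0,0],
])

```text
t: 13.58
ee_pos: [458.8, 60.0, 94.9]
ee_rot: [-0.008, 0.866, -0.014, -0.5]
wrist_force: [1.3, 4.3, 1.6]
grip_width: 0.0
```

Call:
carry_out([
  [1,0,1,0,0,0,0],
  [1,0,0,0,0,0,0],
])

```text
t: 13.75
ee_pos: [458.6, 58.8, 94.7]
ee_rot: [-0.008, 0.866, -0.014, -0.5]
wrist_force: [1.8, 4.4, 1.8]
grip_width: 0.0
```

Call:
carry_out([
  [1,0,1,0,0,0,0],
  [1,0,0,0,0,0,0],
])

```text
t: 13.92
ee_pos: [458.5, 57.9, 94.6]
ee_rot: [-0.008, 0.866, -0.014, -0.5]
wrist_force: [1.9, 4.6, 1.0]
grip_width: 0.3
```

Call:
carry_out([
  [1,0,1,0,0,0,0],
  [1,0,0,0,0,0,0],
])

```text
t: 14.08
ee_pos: [458.5, 56.9, 94.6]
ee_rot: [-0.008, 0.866, -0.014, -0.5]
wrist_force: [1.5, 5.1, 0.7]
grip_width: -0.3
```

Call:
carry_out([
  [1,0,1,0,0,0,0],
  [1,0,0,0,0,0,0],
])

```text
t: 14.25
ee_pos: [458.4, 55.9, 94.6]
ee_rot: [-0.008, 0.866, -0.014, -0.5]
wrist_force: [1.8, 3.6, -0.3]
grip_width: -0.1
```

Call:
carry_out([
  [1,0,1,0,0,0,0],
  [1,0,0,0,0,0,0],
])

```text
t: 14.42
ee_pos: [458.4, 55.0, 94.6]
ee_rot: [-0.008, 0.866, -0.014, -0.5]
wrist_force: [1.9, 4.7, -0.1]
grip_width: 0.5
```

```bash
python3 tq.py; python3 - <<'E'
from h import *
w=cam("wrist"); crop(w,"w10",260,190,140,110,5.5)
ax=np.array([504,52.0])
def pt(th,r,side,z):
    u=np.array([-np.cos(th),-np.sin(th)]); v=np.array([np.sin(th),-np.cos(th)])
    return np.append(ax+r*u+side*v,z)
print([ (round(th+.031,2),[((proj(w,pt(th,r,sd,114))-[260,190])*5.5).round(0).tolist() for r,sd in ((54,-5.5),(54,5.5),(40,-5.5),(40,5.5),(25,-5.5),(25,5.5))]) for th in (0.3,.4,.5,.6)])
E
```

```text
t 14.42 p [458.4  55.   94.6] F on wing [-1.9 -4.7  0.1]
best th,r,x (0.4103687182880641, np.float64(39.06456326384915), np.float64(465.3846084977655))
yaw 0.441 torque 0.159
alt torque with M at TCP -0.2
[(0.33, [[493.0, 441.0], [606.0, 400.0], [441.0, 294.0], [552.0, 255.0], [387.0, 143.0], [496.0, 105.0]]), (0.43, [[550.0, 424.0], [658.0, 372.0], [483.0, 283.0], [589.0, 233.0], [413.0, 138.0], [518.0, 90.0]]), (0.53, [[605.0, 401.0], [705.0, 339.0], [523.0, 268.0], [623.0, 208.0], [439.0, 131.0], [538.0, 74.0]]), (0.63, [[656.0, 373.0], [749.0, 301.0], [562.0, 249.0], [654.0, 180.0], [464.0, 122.0], [556.0, 55.0]])]
```

View pics/w10.png

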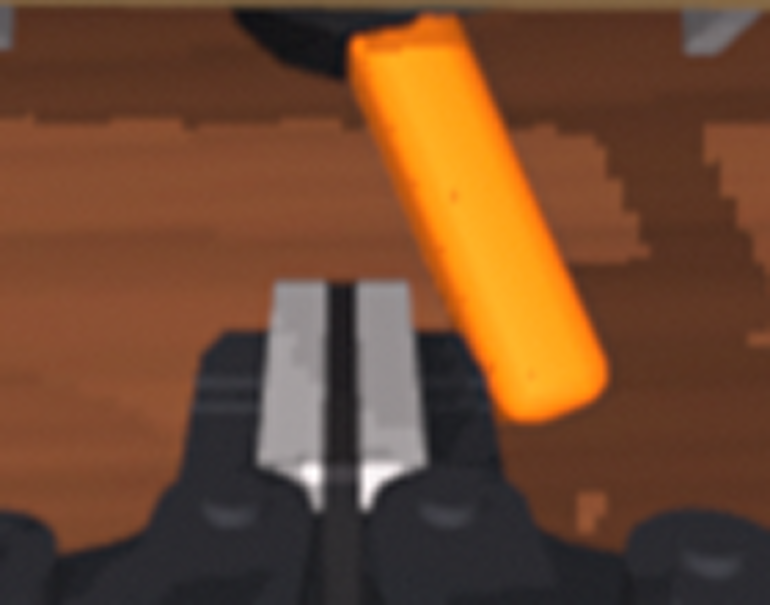

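Call:
carry_out([
  [1,0,-5,0,0,0,0],
  [1,4,0,-6.9,0,0,0],
  [1,0,0,0,0,0,0],
])

```text
t: 14.72
ee_pos: [467.1, 59.9, 94.7]
ee_rot: [-0.008, 0.866, -0.014, -0.5]
wrist_force: [-0.7, -0.3, -0.5]
grip_width: -0.0
```

Call:
carry_out([
  [1,0,1,0,0,0,0],
  [1,0,1,0,0,0,0],
  [1,0,0,0,0,0,0],
])

```text
t: 14.97
ee_pos: [466.3, 57.8, 94.6]
ee_rot: [-0.008, 0.866, -0.014, -0.5]
wrist_force: [-0.1, 3.6, -2.1]
grip_width: 0.1
```

Call:
carry_out([
  [1,0,1,0,0,0,0],
  [1,0,0,0,0,0,0],
])

```text
t: 15.13
ee_pos: [466.3, 56.9, 94.7]
ee_rot: [-0.008, 0.866, -0.014, -0.5]
wrist_force: [1.5, 5.6, -0.9]
grip_width: -0.1
```

Call:
carry_out([
  [1,0,1,0,0,0,0],
  [1,0,0,0,0,0,0],
])

```text
t: 15.3
ee_pos: [466.3, 55.9, 94.7]
ee_rot: [-0.008, 0.866, -0.014, -0.5]
wrist_force: [1.4, 5.2, -1.5]
grip_width: -0.2
```

Call:
carry_out([
  [1,0,1,0,0,0,0],
  [1,0,0,0,0,0,0],
])

```text
t: 15.47
ee_pos: [466.3, 54.9, 94.7]
ee_rot: [-0.008, 0.866, -0.014, -0.5]
wrist_force: [1.1, 6.6, -0.7]
grip_width: -0.3
```

Call:
carry_out([
  [1,0,1,0,0,0,0],
  [1,0,0,0,0,0,0],
])

```text
t: 15.63
ee_pos: [466.3, 53.9, 94.7]
ee_rot: [-0.008, 0.866, -0.014, -0.5]
wrist_force: [1.0, 5.3, -1.2]
grip_width: 0.1
```

```bash
python3 tq.py
```

```text
t 15.63 p [466.3  53.9  94.7] F on wing [-1.  -5.3  1.2]
best th,r,x (0.5388853640718096, np.float64(31.836728659788967), np.float64(473.2526455758556))
yaw 0.57 torque 0.149
alt torque with M at TCP -0.287
```

Call:
carry_out([
  [1,0,1,0,0,0,0],
  [1,0,0,0,0,0,0],
])

```text
t: 15.8
ee_pos: [466.2, 52.9, 94.8]
ee_rot: [-0.008, 0.866, -0.014, -0.5]
wrist_force: [0.9, 6.2, -0.1]
grip_width: 0.1
```

Call:
carry_out([
  [1,0,1,0,0,0,0],
  [1,0,0,0,0,0,0],
])

```text
t: 15.97
ee_pos: [466.2, 51.9, 94.8]
ee_rot: [-0.008, 0.866, -0.014, -0.5]
wrist_force: [0.2, 5.3, -0.6]
grip_width: -0.0
```

Call:
carry_out([
  [1,0,1,0,0,0,0],
  [1,0,0,0,0,0,0],
])

```text
t: 16.13
ee_pos: [466.2, 50.9, 94.8]
ee_rot: [-0.008, 0.866, -0.014, -0.5]
wrist_force: [1.3, 5.8, -0.9]
grip_width: -0.1
```

```bash
python3 tq.py;  python3 - <<'E'
from h import *
print(bot.sense()["torque"])
w=cam("wrist"); crop(w,"w11",260,190,140,110,5.5)
ax=np.array([504,52.0])
def pt(th,r,side,z):
    u=np.array([-np.cos(th),-np.sin(th)]); v=np.array([np.sin(th),-np.cos(th)])
    return np.append(ax+r*u+side*v,z)
print([ (round(th+.031,2),[((proj(w,pt(th,r,sd,114))-[260,190])*5.5).round(0).tolist() for r,sd in ((54,-5.5),(54,5.5),(40,-5.5),(40,5.5),(25,-5.5),(25,5.5))]) for th in (.4,.5,.6,.7)])
E
```

```text
t 16.13 p [466.2  50.9  94.8] F on wing [-1.3 -5.8  0.9]
best th,r,x (0.6149433314270248, np.float64(33.14505590922693), np.float64(473.1538974915205))
yaw 0.646 torque 0.158
alt torque with M at TCP -0.22
[0.76577548 0.22941328 0.43611242]
[(0.43, [[510.0, 514.0], [619.0, 461.0], [442.0, 370.0], [550.0, 319.0], [373.0, 222.0], [479.0, 173.0]]), (0.53, [[565.0, 490.0], [667.0, 427.0], [484.0, 355.0], [584.0, 293.0], [399.0, 214.0], [499.0, 156.0]]), (0.63, [[617.0, 462.0], [711.0, 388.0], [523.0, 335.0], [616.0, 264.0], [425.0, 205.0], [517.0, 136.0]]), (0.73, [[666.0, 428.0], [751.0, 346.0], [559.0, 312.0], [644.0, 233.0], [449.0, 193.0], [534.0, 116.0]])]
```

View pics/w11.png

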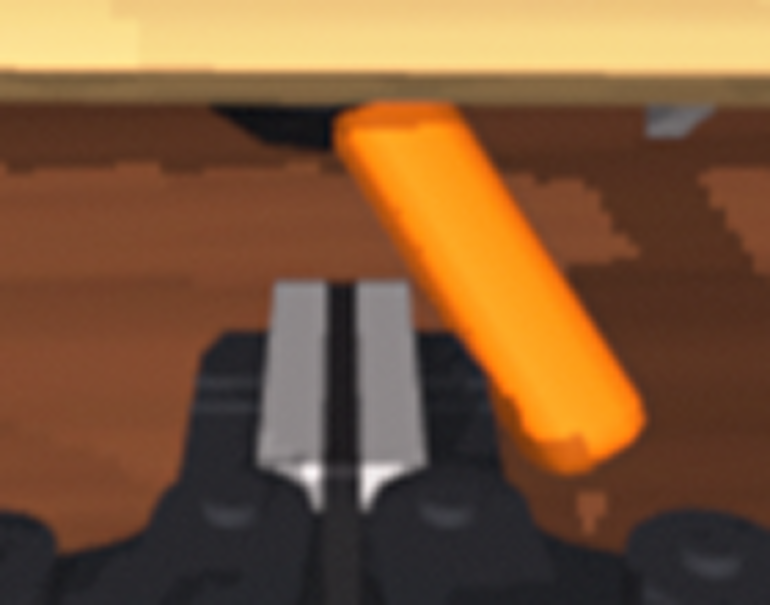

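Call:
carry_out([
  [1,0,0.8,0,0,0,0],
  [1,0,0,0,0,0,0],
])

```text
t: 16.35
ee_pos: [466.1, 50.1, 94.8]
ee_rot: [-0.008, 0.866, -0.014, -0.5]
wrist_force: [0.1, 5.5, -0.7]
grip_width: -0.3
```

Call:
carry_out([
  [1,0,0.8,0,0,0,0],
  [1,0,0,0,0,0,0],
])

```text
t: 16.52
ee_pos: [466.1, 49.3, 94.7]
ee_rot: [-0.008, 0.866, -0.014, -0.5]
wrist_force: [-0.0, 5.5, -0.1]
grip_width: -0.0
```

Call:
carry_out([
  [1,0,0.8,0,0,0,0],
  [1,0,0,0,0,0,0],
])

```text
t: 16.68
ee_pos: [466.1, 48.5, 94.7]
ee_rot: [-0.008, 0.866, -0.014, -0.5]
wrist_force: [0.4, 6.8, -0.4]
grip_width: 0.3
```

Call:
carry_out([
  [1,0,0.8,0,0,0,0],
  [1,0,0,0,0,0,0],
])

```text
t: 16.85
ee_pos: [466.0, 47.7, 94.7]
ee_rot: [-0.008, 0.866, -0.014, -0.5]
wrist_force: [0.6, 5.2, -0.4]
grip_width: -0.3
```

Call:
carry_out([
  [1,0,0.8,0,0,0,0],
  [1,0,0,0,0,0,0],
])

```text
t: 17.02
ee_pos: [466.0, 46.9, 94.7]
ee_rot: [-0.008, 0.866, -0.014, -0.5]
wrist_force: [-0.3, 5.9, -0.4]
grip_width: -0.1
```

Call:
carry_out([
  [1,0,0.8,0,0,0,0],
  [1,0,0,0,0,0,0],
])

```text
t: 17.18
ee_pos: [466.0, 46.2, 94.7]
ee_rot: [-0.008, 0.866, -0.014, -0.5]
wrist_force: [-0.1, 5.7, 0.2]
grip_width: 0.4
```

Call:
carry_out([
  [1,0,0.8,0,0,0,0],
  [1,0,0,0,0,0,0],
])

```text
t: 17.35
ee_pos: [465.9, 45.3, 94.7]
ee_rot: [-0.008, 0.866, -0.014, -0.5]
wrist_force: [-0.3, 6.3, -0.3]
grip_width: -0.2
```

Call:
carry_out([
  [1,0,0.8,0,0,0,0],
  [1,0,0,0,0,0,0],
])

```text
t: 17.52
ee_pos: [465.9, 44.5, 94.7]
ee_rot: [-0.008, 0.866, -0.014, -0.5]
wrist_force: [-0.8, 5.7, -0.8]
grip_width: -0.1
```

Call:
carry_out([
  [1,0,0.8,0,0,0,0],
  [1,0,0,0,0,0,0],
])

```text
t: 17.68
ee_pos: [465.8, 43.7, 94.6]
ee_rot: [-0.008, 0.866, -0.014, -0.5]
wrist_force: [-0.4, 6.5, 0.3]
grip_width: 0.1
```

Call:
carry_out([
  [1,0,0.8,0,0,0,0],
  [1,0,0,0,0,0,0],
])

```text
t: 17.85
ee_pos: [465.8, 42.9, 94.6]
ee_rot: [-0.008, 0.866, -0.014, -0.5]
wrist_force: [-0.8, 6.7, 1.1]
grip_width: -0.2
```

```bash
python3 - <<'E'
from h import *
w=cam("wrist"); crop(w,"w12",260,190,140,110,5.5)
ax=np.array([504,52.0])
def pt(th,r,side,z):
    u=np.array([-np.cos(th),-np.sin(th)]); v=np.array([np.sin(th),-np.cos(th)])
    return np.append(ax+r*u+side*v,z)
print([ (round(th+.031,2),[((proj(w,pt(th,r,sd,114))-[260,190])*5.5).round(0).tolist() for r,sd in ((54,-5.5),(54,5.5),(40,-5.5),(40,5.5),(25,-5.5),(25,5.5))]) for th in (.5,.6,.7,.8)])
E
```

```text
[(0.53, [[477.0, 490.0], [580.0, 426.0], [397.0, 354.0], [499.0, 292.0], [315.0, 214.0], [415.0, 155.0]]), (0.63, [[530.0, 461.0], [625.0, 387.0], [437.0, 334.0], [531.0, 264.0], [340.0, 204.0], [434.0, 135.0]]), (0.73, [[579.0, 427.0], [665.0, 345.0], [474.0, 311.0], [560.0, 232.0], [365.0, 192.0], [450.0, 115.0]]), (0.83, [[624.0, 389.0], [700.0, 299.0], [508.0, 285.0], [585.0, 198.0], [387.0, 177.0], [464.0, 92.0]])]
```

View pics/w12.png

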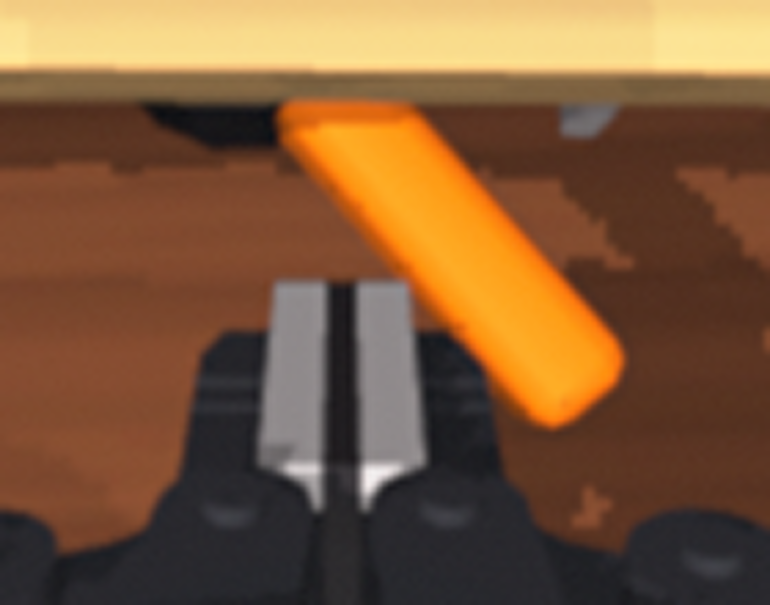

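Call:
carry_out([
  [1,0,0.6,0,0,0,0],
  [1,0,0,0,0,0,0],
])

```text
t: 18.07
ee_pos: [465.8, 42.4, 94.7]
ee_rot: [-0.008, 0.866, -0.014, -0.5]
wrist_force: [-0.5, 6.6, -0.2]
grip_width: 0.1
```

Call:
carry_out([
  [1,0,0.6,0,0,0,0],
  [1,0,0,0,0,0,0],
])

```text
t: 18.23
ee_pos: [465.8, 41.8, 94.6]
ee_rot: [-0.008, 0.866, -0.014, -0.5]
wrist_force: [-0.8, 6.5, -0.4]
grip_width: -0.3
```

Call:
carry_out([
  [1,0,0.6,0,0,0,0],
  [1,0,0,0,0,0,0],
])

```text
t: 18.4
ee_pos: [465.7, 41.2, 94.6]
ee_rot: [-0.008, 0.866, -0.014, -0.5]
wrist_force: [-1.2, 6.0, 0.2]
grip_width: -0.4
```

Call:
carry_out([
  [1,0,0.6,0,0,0,0],
  [1,0,0,0,0,0,0],
])

```text
t: 18.57
ee_pos: [465.7, 40.7, 94.6]
ee_rot: [-0.008, 0.866, -0.014, -0.5]
wrist_force: [-0.7, 7.6, 0.3]
grip_width: 0.2
```

Call:
carry_out([
  [1,0,0.6,0,0,0,0],
  [1,0,0,0,0,0,0],
])

```text
t: 18.73
ee_pos: [465.7, 40.1, 94.6]
ee_rot: [-0.009, 0.866, -0.014, -0.5]
wrist_force: [-0.8, 8.8, -0.2]
grip_width: -0.1
```

Call:
carry_out([
  [1,0,0.6,0,0,0,0],
  [1,0,0,0,0,0,0],
])

```text
t: 18.9
ee_pos: [465.6, 39.6, 94.5]
ee_rot: [-0.009, 0.866, -0.014, -0.5]
wrist_force: [-1.7, 9.1, -1.0]
grip_width: -0.3
```

Call:
carry_out([
  [1,0,0.6,0,0,0,0],
  [1,0,0,0,0,0,0],
])

```text
t: 19.07
ee_pos: [465.6, 39.1, 94.6]
ee_rot: [-0.009, 0.866, -0.013, -0.5]
wrist_force: [-0.9, 8.9, -1.2]
grip_width: -0.4
```

Call:
carry_out([
  [1,0,0.5,0,0,0,0],
  [1,0,0,0,0,0,0],
])

```text
t: 19.23
ee_pos: [465.6, 38.6, 94.5]
ee_rot: [-0.009, 0.866, -0.013, -0.5]
wrist_force: [-1.7, 11.0, -1.3]
grip_width: -0.1
```

Call:
carry_out([
  [1,0,0.4,0,0,0,0],
  [1,0,0,0,0,0,0],
])

```text
t: 19.4
ee_pos: [465.5, 38.2, 94.5]
ee_rot: [-0.009, 0.866, -0.013, -0.5]
wrist_force: [-1.6, 11.3, -0.4]
grip_width: 0.0
```

```bash
python3 - <<'E'
from h import *
w=cam("wrist"); crop(w,"w13",260,190,140,110,5.5)
print(bot.sense()["wrist_force"],bot.sense()["torque"])
ax=np.array([504,52.0])
def pt(th,r,side,z):
    u=np.array([-np.cos(th),-np.sin(th)]); v=np.array([np.sin(th),-np.cos(th)])
    return np.append(ax+r*u+side*v,z)
print([ (round(th+.031,2),[((proj(w,pt(th,r,sd,114))-[260,190])*5.5).round(0).tolist() for r,sd in ((54,-5.5),(54,5.5),(40,-5.5),(40,5.5),(25,-5.5),(25,5.5))]) for th in (.6,.7,.8)])
E
```

```text
[-1.66080668 10.44507178 -0.36749784] [1.59935962 0.51999146 0.97473326]
[(0.63, [[478.0, 460.0], [573.0, 386.0], [385.0, 333.0], [480.0, 262.0], [290.0, 202.0], [384.0, 134.0]]), (0.73, [[527.0, 426.0], [614.0, 344.0], [423.0, 310.0], [509.0, 231.0], [314.0, 190.0], [401.0, 113.0]]), (0.83, [[572.0, 387.0], [649.0, 298.0], [457.0, 284.0], [534.0, 196.0], [337.0, 176.0], [415.0, 91.0]])]
```

View pics/w13.png

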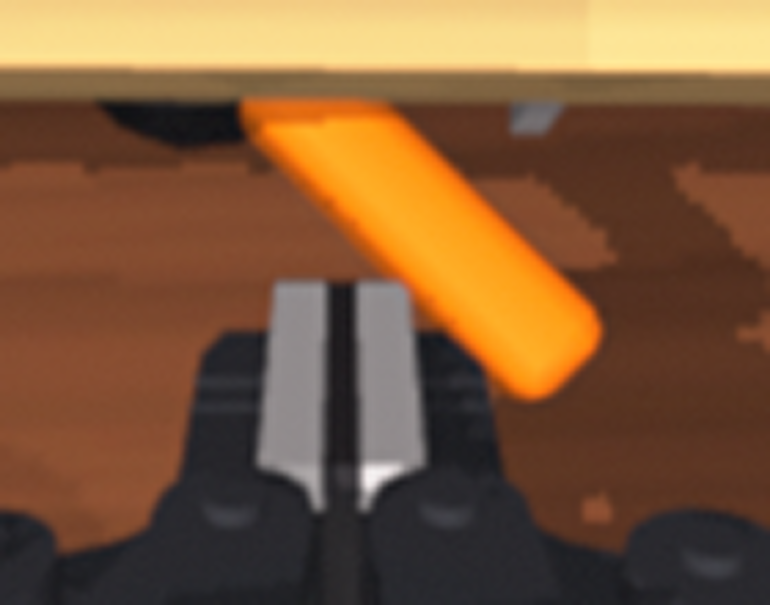

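Call:
carry_out([
  [1,0,0.4,0,0,0,0],
  [1,0,0,0,0,0,0],
])

```text
t: 19.62
ee_pos: [465.5, 37.9, 94.5]
ee_rot: [-0.009, 0.866, -0.013, -0.5]
wrist_force: [-1.4, 11.7, -1.3]
grip_width: -0.4
```

Call:
carry_out([
  [1,0,0,0,0,0,0],
])

```text
t: 19.7
ee_pos: [465.5, 37.9, 94.5]
ee_rot: [-0.009, 0.866, -0.013, -0.5]
wrist_force: [-1.8, 11.7, -1.4]
grip_width: 0.4
```

Call:
carry_out([
  [1,0,0,0,0,0,0],
])

```text
t: 19.78
ee_pos: [465.5, 37.9, 94.5]
ee_rot: [-0.009, 0.866, -0.013, -0.5]
wrist_force: [-1.2, 10.8, -1.0]
grip_width: -0.1
```

Call:
carry_out([
  [1,0,0,0,0,0,0],
])

```text
t: 19.87
ee_pos: [465.5, 37.9, 94.5]
ee_rot: [-0.009, 0.866, -0.013, -0.5]
wrist_force: [-1.3, 11.4, -0.7]
grip_width: 0.0
```

Call:
carry_out([
  [1,0,0.3,0,0,0,0],
  [1,0,0,0,0,0,0],
])

```text
t: 20.03
ee_pos: [465.5, 37.7, 94.5]
ee_rot: [-0.009, 0.866, -0.013, -0.5]
wrist_force: [-2.4, 12.3, -1.5]
grip_width: 0.1
```

Call:
carry_out([
  [1,0,0,0,0,0,0],
])

```text
t: 20.12
ee_pos: [465.5, 37.7, 94.5]
ee_rot: [-0.009, 0.866, -0.013, -0.5]
wrist_force: [-1.8, 11.6, -1.3]
grip_width: -0.0
```

Call:
carry_out([
  [1,0,0,0,0,0,0],
])

```text
t: 20.2
ee_pos: [465.5, 37.7, 94.5]
ee_rot: [-0.009, 0.866, -0.013, -0.5]
wrist_force: [-0.9, 12.7, -1.4]
grip_width: 0.1
```

Call:
carry_out([
  [1,0,-4,0,0,0,0],
  [1,0,-6,0,0,0,0],
  [1,0,-6,0,0,0,0],
  [1,-17,0,-6,0,0,0],
  [1,-22,0,-10,0,0,0],
  [1,-26,0,-14,0,0,0],
  [1,-26,0,-14,0,0,0],
  [1,-26,0,-14,0,0,0],
  [1,-17,0,-10,0,0,0],
  [1,0,0,0,0,0,0],
  [1,0,0,0,0,0,0],
])

```text
t: 21.12
ee_pos: [458.6, 53.5, 245.8]
ee_rot: [-0.008, 0.866, -0.014, -0.499]
wrist_force: [0.6, 0.7, -0.5]
grip_width: 0.2
```

```bash
python3 - <<'E'
from h import *
st()
w=cam("wrist"); cv2.imwrite("pics/w14.png",w[0][:,:,::-1])
s=cam("scene"); cv2.imwrite("pics/scene14.png",s[0][:,:,::-1])
t=cam("top"); crop(t,"top14",180,100,240,190,3.3)
ax=np.array([504,52.0])
def pt(th,r,side,z):
    u=np.array([-np.cos(th),-np.sin(th)]); v=np.array([np.sin(th),-np.cos(th)])
    return np.append(ax+r*u+side*v,z)
for th in (.6,.7,.8): print(th+.03,[proj(w,pt(th,r,5.5,114)).round(1).tolist() for r in(54,25)])
E
```

```text
t 21.1167
joint_positions [0.1034, -0.7326, 2.1455, -0.0724, 1.209, 1.7139]
joint_vel [-0.0041, 0.011, 0.0442, -0.0007, -0.0072, -0.0043]
effort [-0.047, -10.7606, -70.1878, -0.3466, -2.3175, -0.0188]
ee_pos [458.6297, 53.5065, 245.7924]
ee_rot [-0.008, 0.8662, -0.0139, -0.4995]
wrist_force [0.6348, 0.6608, -0.4726]
torque [-0.0166, 0.2366, -0.0589]
grip_width 0.1758
0.63 [[356.7, 254.6], [340.0, 232.1]]
0.73 [[360.3, 250.8], [341.4, 230.2]]
0.8300000000000001 [[363.5, 246.8], [342.7, 228.2]]
```

View pics/w14.png

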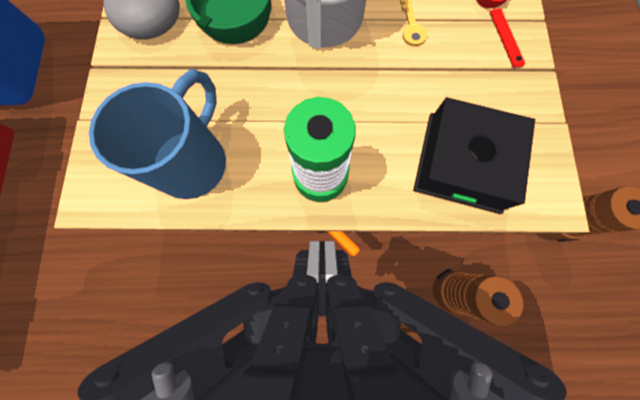

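View pics/scene14.png

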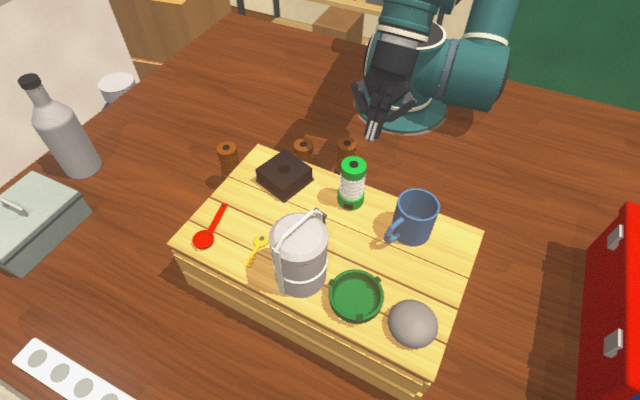

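View pics/top14.png

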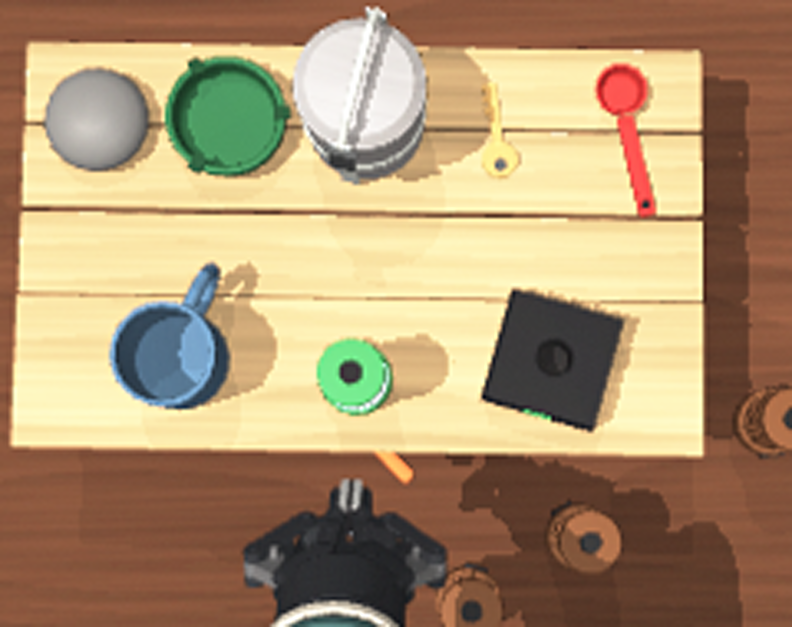

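```bash
python3 - <<'E'
from h import *
t=cam("top");s=cam("scene");w=cam("wrist")
print(onplane(t,285.7,212.4,250).round(1))
crop(s,"s15",315,140,75,80,7)
a=np.linspace(0,2*np.pi,72)
im=cv2.imread("pics/s15.png")
for r,z in ((26,150),(23,250),(26,178)):
    P=[(proj(s,(536.5+r*np.cos(x),51+r*np.sin(x),z))-[315,140]+.5)*7 for x in a]
    cv2.polylines(im,[np.int32(P)],True,(0,0,255),1)
cv2.imwrite("pics/s15.png",im)
E
```

```text
[537.1  51.9 250. ]
```

View pics/s15.png

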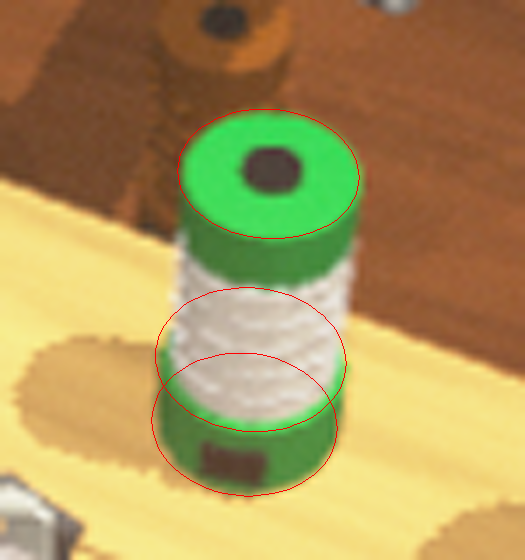

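```bash
python3 - <<'E'
from station import bot
print(bot.job_done())
E
```

```text
the job is handed in; nothing more can be done
None
```

The lantern is standing in the socket, the wing knob is locked down to about hand-tight, and I handed the job in at about 21 s with the arm clear.

- **Lantern:** I lifted it out of the dock and lowered it into the socket without the spigot catching. I pressed it down to about 26 N, and it stopped at the height worked out for fully home. In the last pictures its top sits over the socket within about 1.5 mm. The base outline is within a pixel or so of where an upright lantern would put it, so any lean is too small to see.
- **Knob:** I pushed the front wing with the closed fingers in the locking direction. The resistance stayed at 5–6.5 N until the cam bit at a yaw of about 0.7 rad, then climbed. I stopped at about 12.2 N and a yaw of about 0.75 rad. That works out to 0.44–0.46 N m, depending on exactly where the finger touched the wing, which I know only to a few millimetres. The target was about 0.44, with 0.55 counted as forced. After I let go the wing stayed at about 0.73 rad.
- **Everything else:** The mug, the things along the back edge and the brown look-alikes appear unmoved in the last pictures.

**Not confirmed or disagreeing:**
- I did not tug the lantern to test how firmly it is held.
- I could not get a second torque figure from the wrist moment reading. It is taken about another point, and used to locate the contact it agreed only to several millimetres.

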